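Add a pill tray to the pile under the hold-down head

TASK

First raise the lever on the side of the dock's head fully, so that its foot lifts clear and stays up by itself. Then take the pill tray that stands on edge in the rack and stack it flat, lids up, squarely on the two trays under the foot, and let go of it with the foot still up. Last, lower the lever gently, without letting it snap down, until the foot rests on the new tray and holds the pile; leave the other things on the tiles where they are.

Things in the scene. Friction and masses are not known exactly. Their poses are not given: they have to be found in the camera images.
- dock: white fixed dock: base plate 210 (x) x 110 x 12 mm high; at its +x end a column carries a grey head (x 35 to 115, y -40 to 40, z 112 to 150 mm) that overhangs the rear 30 mm of the pile. Origin on the tiles under the middle of the pile; x along the pile's long sides towards the column (away from the robot at yaw 0), y left, z up. The pile is open at -x and the sides
- dock_bed (a point): point on top of the dock's base plate (12 mm high) where the centre of the pile belongs
- lever (a joint): angle of the aluminium lever on the head's +y side; pivot at dock x 75, z 130 mm, knob axis 90 mm off. 0: level, knob to -x, foot on two trays; grows as the knob rises; 1.57: upright; 1.85: leaning back on its stop. The foot rises 24.3 mm per rad. The heavy knob (0.15 kg) keeps the lever up once past upright; short of that it falls and presses the foot down. On three trays: about 0.9
- lever_knob (a point): centre of the steel knob bar at the lever's end: 24 mm diameter, 40 mm long, along the dock's y axis on the outer side of the lever, 71 mm from the dock's middle plane; can be pinched from above along the dock's x at all angles
- foot: black rubber hold-down foot 24 (x) x 46 (y) x 6 mm under the head, 48 mm from the dock's origin towards the column, sliding straight up and down; origin at the centre of its underside
- foot_pad (a point): centre of the foot's underside; 56 mm above the tiles when resting on two trays, about 101 mm when raised
- rack: fixed white stand 150 (x) x 70 (y) mm with one slot along its x axis, 25 mm wide; slot floor 10 mm and clear slot walls 42 mm above the tiles. Origin on the tiles at its centre
- tray: orange pill tray 130 x 62 x 22 mm, 0.12 kg, seven flip lids (shut) on one broad face. Origin: centre of the other broad face; x along its length, z towards the lids. Starts on a long edge in the rack, lids to the rack's -y, top edge 72 mm up. It cannot go under the foot held so: lay it down on the bare tiles between dock and rack, then take it across its width, near its front to clear the head
- pile_top: tray of the same kind, lying lids up as the upper one of the two in the dock; origin at the centre of its underside, axes as for the tray; its top is 56 mm above the tiles
- pile_low: tray of the same kind below it, lying on the dock's base plate
- jar: bystander: clear glass jar, 72 mm wide, 95 mm high
- dish: bystander: round beige ceramic dish, 100 mm wide, 28 mm high
- thermo_case: bystander: white thermometer case 135 x 26 x 18 mm
- tweezer: bystander: chrome tweezer, 110 mm long, 8 mm high
- lotion: bystander: white bottle, 60 mm wide, 140 mm high
- swab_pot: bystander: beige pot, 70 mm wide, 80 mm high
There are look-alikes about, which are no part of the job. Leave any blue look-alike of the tray alone.

How it is judged:
By the outcome, as a careful person would: the job done as asked, in the order asked, and still so for the second after the job is handed in, with the robot touching nothing.
It also fails if it takes over 72 s, if anything falls off the work surface, if the arm or the gripper's body presses on something with over 40 N, if the wrist force passes 120 N, or if a joint passes its speed limit or range.

ROBOT

A 6-joint arm with a two-finger parallel gripper is mounted at the origin on the work surface. World frame = base frame: x ahead of the robot, y to its left, z up, the work surface at z = 0. Lengths are in m, angles in rad, forces in N, time in s.
With the tool pointing down it reaches from about 0.325 to 0.85 m from the base axis. Payload 4.4 kg.
Tool frame: the origin (TCP) lies midway between the tips of the shut fingers; the grasp point (between the pads) lies 19 mm behind it; z points along the fingers, y is the line along which they close (so a half turn about z gives the same grasp; the last joint's range is limited). The gripper opens to 94 mm and grips with 3 to 60 N. Pads are 16 mm wide; open, the fingers measure 119 mm over their backs; the gripper's body (75 mm by 177 mm) begins 78 mm behind the grasp point.
Start: joints at [-1.417, 0.207, 1.542, -0, 1.393, -0.15], TCP at [0.172, -0.549, 0.205] pointing down, gripper open.
Joint ranges: [-2.73, 2.73], [-0.86, 2.22], [0.23, 2.46], [-1.11, 4.25], [0.08, 2.63], [-2.82, 2.82]. Speed limits (rad/s): [2.79, 2.79, 3.14, 3.14, 3.14, 3.14].

INTERFACE

Orientations are given as a unit quaternion [w, x, y, z].
In Python, from station import env gives the robot as it stands.
- The arm moves only by the shell command python3 -m crank 'ROWS' [FORCE]. ROWS is JSON, a list of rows, each an object with "linear": the shift along the tool's x, y, z in cm, a list of three; "dr": the turn, a rotation vector about the tool's x, y, z in degrees, a list of three; "grip": the gripper's target within -1 to 1 (shut at 1, half-way at 0, fully open at -1). A call has 1 to 10 rows; each row shifts and turns the commanded pose from where the row before left it, along the tool's axes as they then stand; what a row does not reach is not made up. A row lasts 1/10 s, in which the tool goes at most 50 mm and 8.59 degrees, less where a joint would pass 70% of its speed; a pose out of reach is approached as far as the arm can. A call is refused whole if a number of a shift passes 5 or a number of a turn 8.59, either way. A call with a gripper value outside its range is refused whole. The fingers move at their own pace and stop on an object; FORCE is the grip in N (left out, the last holds). Time passes only in rows, so rows that do not move let the fingers close. It gives the time, the measured TCP pose, the force, the opening and the grip force at its end, in the units of the state.
- env.get_state(): the state, without advancing time (a new reading comes with each control period).
- env.read_camera(name): name is "side" or "top" or "wrist"; returns a dict with "img" (480x640x3 uint8, red, green, blue), "camera_matrix" (3x3 intrinsics, pixels), "R" (3x3) and "t" (3): a world point X has camera coordinates R X + t. Camera axes: x right, y down, z forward; pixel columns grow to the right and rows downward; lengths in m; the calibration is good to about 2 mm. A picture is of the moment at which its call begins. There is no depth.
- env.job_done(): hands the job in; it is judged then, once.
The state is a dict: "clock": time; "q": joint angles; "joint_velocities": joint speeds; "tau": joint torques, N m; "ee_pos": TCP position; "orientation": TCP orientation; "ft_force": force on the tool from outside, world axes, zero at the start; "moment": the same for the moment, N m; "grip_width": finger opening in m; "gripper_force": force on a finger pad.
Only numpy, scipy, OpenCV 4.12 (cv2) and the standard library are available. Lean on these libraries where they do the work, as an engineer would, in place of code of your own. Each camera call takes 0.05 s, during which the arm holds its last target. There are 200 camera calls.

## Working session

There is one attempt and no reset: what is moved stays moved. The work goes in short steps, Python scripts to look and compute and a shell command to move; the robot and the scene stay as the last step left them, time stands still between calls to the robot, and variables do not carry over. Pictures are saved under pics/ and viewed, at most 15 in all, crops included, and the job is handed in when it is done.

```bash
ls; mkdir -p pics; python3 - <<'E'
from station import env
import cv2,numpy as np
for n in ["side","top"]:
    d=env.read_camera(n); cv2.imwrite(f"pics/{n}0.png",d["img"][:,:,::-1])
    np.savez(f"{n}0.npz",**d)
    print(n,d["camera_matrix"].tolist(),(-d["R"].T@d["t"]).round(3), d["R"].round(3).tolist())
s=env.get_state();print(s["clock"],s["ee_pos"],s["orientation"],s["grip_width"])
E
```

```text
pics
side [[489.82974034556827, 0.0, 322.385224972507], [0.0, 489.82974034556827, 239.82455894610206], [0.0, 0.0, 1.0]] [ 0.213 -0.73   0.761] [[0.91, -0.414, -0.004], [-0.262, -0.569, -0.779], [0.32, 0.71, -0.627]]
top [[609.1419887824335, 0.0, 303.0516298034983], [0.0, 609.1419887824335, 245.00406890329316], [0.0, 0.0, 1.0]] [0.302 0.018 1.522] [[-0.001, -1.0, -0.005], [-0.986, 0.002, -0.167], [0.167, 0.005, -0.986]]
0.1 [ 0.17189602 -0.54794756  0.20441574] [-1.01980649e-03  9.88483149e-01  1.51327537e-01 -6.02514438e-06] 0.09384735760337619
```

View pics/top0.png

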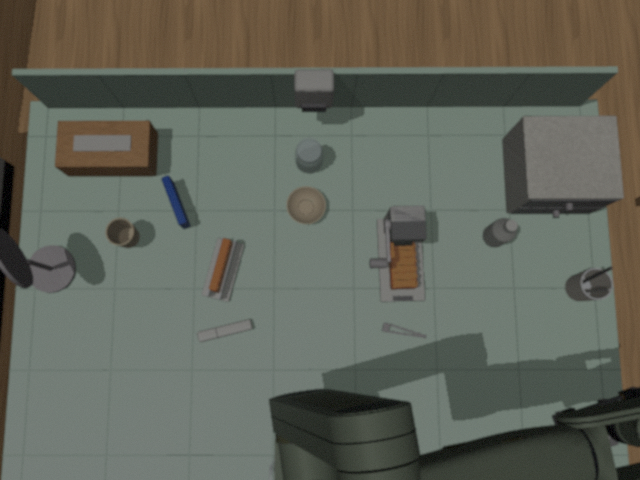

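View pics/side0.png

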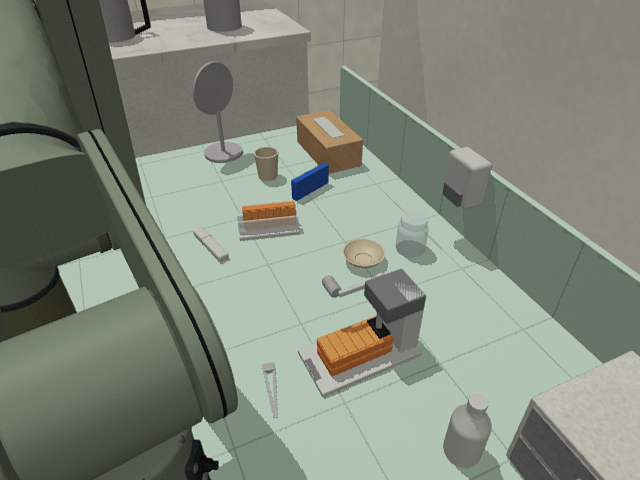

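Top: the orange tray on edge in the rack is at (221,265), the orange pile in the dock at (403,265), and the blue look-alike at (175,200). Only the orange one standing in the white rack fits "tray". The lever knob is at (379,263). In the side view the rack tray is at (270,211), the knob at (331,286) and the lever looks roughly level. One enlarged crop will confirm this along with the measurements.

```bash
cat > h.py <<'E'
import cv2,numpy as np
from scipy.spatial.transform import Rotation as Ro
def ray(d,uv):
    uv=np.atleast_2d(np.array(uv,float)); p=np.c_[uv,np.ones(len(uv))]@np.linalg.inv(d["camera_matrix"]).T@d["R"]
    return -d["R"].T@d["t"],p
def onz(d,uv,z):
    c,p=ray(d,uv); return c+p*((z-c[2])/p[:,2])[:,None]
def proj(d,X):
    x=(np.atleast_2d(X)@d["R"].T+d["t"])@d["camera_matrix"].T; return x[:,:2]/x[:,2:]
def tri(d1,u1,d2,u2):
    c1,p=ray(d1,u1);c2,q=ray(d2,u2);p=p[0];q=q[0]
    s=np.linalg.lstsq(np.c_[p,-q],c2-c1,rcond=None)[0]
    a=c1+s[0]*p;b=c2+s[1]*q; return (a+b)/2,np.linalg.norm(a-b)
def orange(im):
    h=cv2.cvtColor(im,cv2.COLOR_RGB2HSV); return cv2.inRange(h,(5,140,60),(20,255,255))
def rects(d,box,mask):
    x0,y0,x1,y1=box; m=np.zeros_like(mask); m[y0:y1,x0:x1]=mask[y0:y1,x0:x1]
    c=max(cv2.findContours(m,cv2.RETR_EXTERNAL,cv2.CHAIN_APPROX_NONE)[0],key=cv2.contourArea)
    return c[:,0,:]
def fit(P): # min area rect in xy
    r=cv2.minAreaRect((P[:,:2]*1000).astype(np.float32)); b=cv2.boxPoints(r)
    e=[b[1]-b[0],b[2]-b[1]]; L=max(e,key=np.linalg.norm); a=np.degrees(np.arctan2(L[1],L[0]))
    return np.round(r[0],1),np.round(sorted(r[1]),1),round((a+90)%180-90,2)
E
python3 - <<'E'
from h import *
d=dict(np.load("top0.npz")); s=dict(np.load("side0.npz"))
m=orange(d["img"])
P=rects(d,(380,230,440,300),m); print("pile",fit(onz(d,P,.056)))
P=rects(d,(195,230,250,300),m); print("tray",fit(onz(d,P,.072)))
h=cv2.cvtColor(d["img"],cv2.COLOR_RGB2HSV)
print(h[285,383],h[298,402],h[330,470],h[295,215],h[263,379],h[215,407])
a=cv2.resize(d["img"][200:310,370:436],(390,600*110//110),interpolation=3) if 0 else cv2.resize(d["img"][200:310,365:438],None,fx=5.4,fy=5.4,interpolation=cv2.INTER_CUBIC)
b=cv2.resize(d["img"][200:310,185:258],None,fx=5.4,fy=5.4,interpolation=cv2.INTER_CUBIC)
o=np.clip(np.hstack([a,b]).astype(float)*1.5,0,255).astype(np.uint8); print(o.shape); cv2.imwrite("pics/crop.png",o[:,:,::-1])
E
```

```text
pile (array([ 499.8, -217. ]), array([ 57.9, 105.2]), np.float32(-1.47))
tray (array([500.7, 224.4]), array([ 18. , 125.6]), np.float32(-14.64))
[ 30   9 119] [ 0  0 69] [ 70  25 123] [ 23   9 113] [150   5  98] [ 30   3 100]
(594, 788, 3)
```

View pics/crop.png

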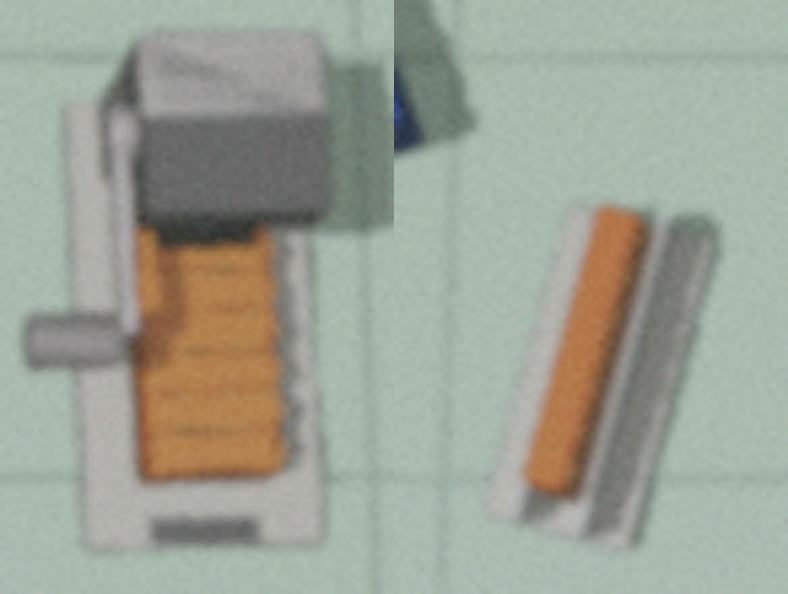

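The crop confirms it. On the right, the orange tray is on edge in the white rack's slot, from (528,485) to (620,210), with the blue one separate behind it. On the left is the dock with plate corners (85,548), (322,545) and (66,103), the pile with front edge (142,477)–(280,470), and the knob at (75,342). Next I'll turn these into positions.

```bash
python3 - <<'E'
from h import *
d=dict(np.load("top0.npz")); s=dict(np.load("side0.npz"))
A=lambda *p:[(x/5.4+365,y/5.4+200) for x,y in p]
B=lambda *p:[((x-394)/5.4+185,y/5.4+200) for x,y in p]
print("plate FL FR BL",onz(d,A((85,548),(322,545),(66,103)),.012).round(4).tolist())
print("pile FL FR, L R rear",onz(d,A((142,479),(280,472),(137,235),(270,235)),.056).round(4).tolist())
print("head FL FR BR front top",onz(d,A((135,115),(330,110),(325,30)),.150).round(4).tolist())
print("knob ends z.13",onz(d,A((28,342),(122,345),(75,342)),.13).round(4).tolist())
print("knob tri",tri(d,A((75,342))[0],s,(331,287)))
print("rack FL FR z.042",onz(d,B((487,512),(637,548),(568,205)),.042).round(4).tolist())
print("dish,jar,thermo,tweez",onz(d,[(307,207),(287,205),(328,205),(309,157),(198,335),(253,323),(383,328)],.01).round(3).tolist())
# side: pile FL corner etc
print("side: pile front corners z.056",onz(s,[(317,347),(326,365)],.056).round(4).tolist())
m=orange(s["img"]); P=rects(s,(300,310,400,385),m); print(P[P[:,0].argmin()],P[P[:,1].argmax()])
P=rects(s,(230,190,310,235),m); print(cv2.boxPoints(cv2.minAreaRect(P)))
q=P[P[:,1].argsort()]; print(onz(s,[P[P[:,0].argmin()],P[P[:,0].argmax()]],.072).round(3).tolist())
E
```

```text
plate FL FR BL [[0.4164, -0.1666, 0.012], [0.4175, -0.2751, 0.012], [0.6246, -0.1624, 0.012]]
pile FL FR, L R rear [[0.4437, -0.1873, 0.056], [0.4467, -0.249, 0.056], [0.5542, -0.1879, 0.056], [0.5541, -0.248, 0.056]]
head FL FR BR front top [[0.5898, -0.1752, 0.15], [0.5918, -0.2581, 0.15], [0.6267, -0.2572, 0.15]]
knob ends z.13 [[0.4952, -0.1299, 0.13], [0.4939, -0.1699, 0.13], [0.4952, -0.1499, 0.13]]
knob tri (array([ 0.49341258, -0.14922782,  0.13171009]), np.float64(0.0031912024166906674))
rack FL FR z.042 [[0.4311, 0.2706, 0.042], [0.4148, 0.2027, 0.042], [0.5715, 0.2372, 0.042]]
dish,jar,thermo,tweez [[0.657, 0.015, 0.01], [0.662, 0.066, 0.01], [0.662, -0.038, 0.01], [0.789, 0.01, 0.01], [0.335, 0.284, 0.01], [0.364, 0.149, 0.01], [0.351, -0.171, 0.01]]
side: pile front corners z.056 [[0.4366, -0.2081, 0.056], [0.4349, -0.2506, 0.056]]
[317 339] [331 375]
[[241.72057 206.3452 ]
 [293.67126 200.8767 ]
 [295.12878 214.72328]
 [243.1781  220.19179]]
[[0.439, 0.25, 0.072], [0.544, 0.169, 0.072]]
```

```bash
cat >> h.py <<'E'
def Rdown(yaw,tilt=0): # tool x at world yaw, z down, then turned about own x by tilt
    c=np.cos(np.radians(yaw));s=np.sin(np.radians(yaw))
    return Ro.from_matrix(np.array([[c,s,0],[s,-c,0],[0,0,-1.]]))*Ro.from_euler("x",tilt,degrees=True)
def cur():
    from station import env
    s=env.get_state(); q=s["orientation"]; return s,np.array(s["ee_pos"]),Ro.from_quat([q[1],q[2],q[3],q[0]])
def plan(wps,p=None,R=None):
    "wps: (pos,R,n rows)"
    if p is None: _,p,R=cur()
    p=p.copy()
    for P,T,n in wps:
        P=np.array(P); 
        for k in range(n):
            l=R.inv().apply((P-p)/(n-k)); dr=(R.inv()*T).as_rotvec(degrees=True)/(n-k)
            l=np.round(l*100,2); dr=np.round(dr,1)
            print("{"+f'"linear":{l.tolist()},"dr":{dr.tolist()}'+"}")
            p=p+R.apply(l/100); R=R*Ro.from_rotvec(dr,degrees=True)
        print("--")
E
python3 -c "
from h import *
plan([((.4945,-.147,.27),Rdown(91),14)])"
```

```text
{"linear":[3.06, -2.04, -0.46],"dr":[-0.0, -0.0, -5.3]}
{"linear":[3.23, -1.75, -0.46],"dr":[-0.0, -0.0, -5.3]}
{"linear":[3.38, -1.45, -0.46],"dr":[-0.0, -0.0, -5.2]}
{"linear":[3.5, -1.14, -0.46],"dr":[-0.0, -0.0, -5.3]}
{"linear":[3.59, -0.81, -0.46],"dr":[-0.0, -0.0, -5.2]}
{"linear":[3.64, -0.48, -0.47],"dr":[-0.0, -0.0, -5.3]}
{"linear":[3.67, -0.14, -0.46],"dr":[-0.0, -0.0, -5.2]}
{"linear":[3.67, 0.19, -0.47],"dr":[-0.0, -0.0, -5.3]}
{"linear":[3.64, 0.53, -0.46],"dr":[-0.0, -0.0, -5.2]}
{"linear":[3.57, 0.86, -0.47],"dr":[-0.0, -0.0, -5.3]}
{"linear":[3.48, 1.19, -0.46],"dr":[-0.0, -0.0, -5.2]}
{"linear":[3.36, 1.5, -0.47],"dr":[-0.0, -0.0, -5.3]}
{"linear":[3.21, 1.8, -0.46],"dr":[-0.0, -0.1, -5.2]}
{"linear":[3.02, 2.08, -0.47],"dr":[-0.0, -0.0, -5.3]}
--
```

```bash
python3 -m crank '[{"linear":[3.1,-2.0,-0.5],"dr":[0,0,-5.3],"grip":-1},{"linear":[3.2,-1.7,-0.5],"dr":[0,0,-5.3],"grip":-1},{"linear":[3.4,-1.4,-0.5],"dr":[0,0,-5.3],"grip":-1},{"linear":[3.5,-1.1,-0.5],"dr":[0,0,-5.3],"grip":-1},{"linear":[3.6,-0.8,-0.5],"dr":[0,0,-5.3],"grip":-1},{"linear":[3.6,-0.5,-0.5],"dr":[0,0,-5.3],"grip":-1},{"linear":[3.7,-0.1,-0.5],"dr":[0,0,-5.3],"grip":-1},{"linear":[3.7,0.2,-0.5],"dr":[0,0,-5.3],"grip":-1},{"linear":[3.6,0.5,-0.5],"dr":[0,0,-5.3],"grip":-1},{"linear":[3.6,0.9,-0.5],"dr":[0,0,-5.3],"grip":-1}]' && python3 -c "
from h import *
s,p,R=cur();print(p,R.as_matrix()[:,0],s['q'])
plan([((.4945,-.147,.24),Rdown(91),4)])"
```

```text
clock: 1.1
ee_pos: [0.4035, -0.2616, 0.2552]
orientation: [-0.0, 0.816, 0.578, -0.0]
ft_force: [-0.0, 0.4, 0.2]
grip_width: 0.094
gripper_force: 0.0
[ 0.40350706 -0.26161679  0.25520693] [3.31905190e-01 9.43312710e-01 2.76580023e-04] [-7.55421868e-01 -3.35180067e-02  1.69795567e+00 -2.83427518e-05
  1.47790141e+00 -4.17096771e-01]
{"linear":[3.46, 1.2, 0.38],"dr":[-0.0, -0.0, -5.1]}
{"linear":[3.34, 1.5, 0.38],"dr":[-0.0, -0.0, -5.1]}
{"linear":[3.19, 1.78, 0.38],"dr":[-0.0, -0.0, -5.1]}
{"linear":[3.02, 2.07, 0.38],"dr":[-0.0, -0.0, -5.1]}
--
```

```bash
python3 -m crank '[{"linear":[3.5,1.2,0.4],"dr":[0,0,-5.1],"grip":-1},{"linear":[3.3,1.5,0.4],"dr":[0,0,-5.1],"grip":-1},{"linear":[3.2,1.8,0.4],"dr":[0,0,-5.1],"grip":-1},{"linear":[3.0,2.1,0.4],"dr":[0,0,-5.1],"grip":-1},{"linear":[0,0,0],"dr":[0,0,0],"grip":-1}]' && python3 -c "
from h import *
from station import env
s,p,R=cur();print(p,R.as_matrix()[:,0])
d=env.read_camera('wrist');np.savez('w1.npz',**d);print(-d['R'].T@d['t'])
print(proj(d,[[.4945,-.149,.131],[.5,-.219,.056]]))
im=cv2.convertScaleAbs(d['img'],alpha=1.0);cv2.imwrite('pics/w1.png',im[:,:,::-1])"
```

```text
clock: 1.6
ee_pos: [0.4962, -0.1455, 0.2382]
orientation: [-0.001, 0.7, 0.714, 0.0]
ft_force: [-0.2, -0.6, -0.3]
grip_width: 0.0941
gripper_force: 0.0
[ 0.49618136 -0.14551483  0.23818352] [-0.02021815  0.99979287  0.00233269]
[ 0.49581694 -0.07756053  0.41715788]
[[309.84418461 246.58043513]
 [315.03960544 299.59794313]]
```

View pics/w1.png

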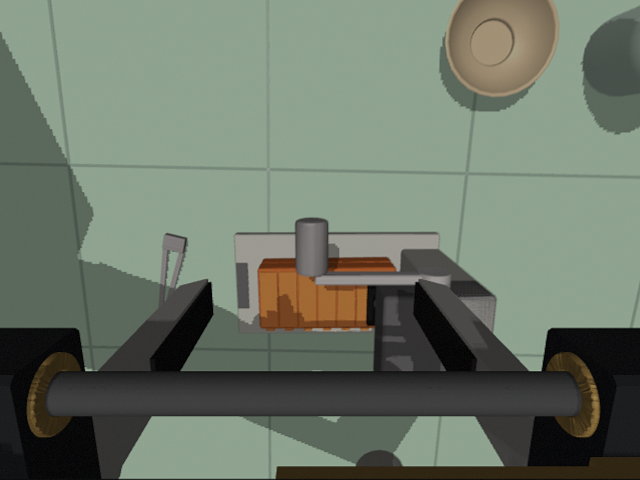

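Wrist view: the knob is at (312,246), from (311,219) to (313,272), which agrees with the prediction. It sits between the fingers. The plate's +y edge runs from (235,234) to (438,234). I'll lower over the knob.

```bash
python3 -m crank '[{"linear":[0,0,2],"dr":[0,0,0],"grip":-1},{"linear":[0,0,2.2],"dr":[0,0,0],"grip":-0.5},{"linear":[0,0,2.2],"dr":[0,0,0],"grip":-0.2},{"linear":[0,0,2.2],"dr":[0,0,0],"grip":-0.1},{"linear":[0,0,2.0],"dr":[0,0,0],"grip":0},{"linear":[0,0,1.8],"dr":[0,0,0],"grip":0},{"linear":[0,0,0],"dr":[0,0,0],"grip":1},{"linear":[0,0,0],"dr":[0,0,0],"grip":1},{"linear":[0,0,0],"dr":[0,0,0],"grip":1},{"linear":[0,0,0],"dr":[0,0,0],"grip":1}]' 20; python3 -c "
from h import *
d=dict(np.load('w1.npz'))
a=onz(d,[(235,234),(438,234)],.012);print(a,np.degrees(np.arctan2(*(a[1]-a[0])[1::-1])))
print('pile FL,FR',onz(d,[(259,270),(261,328),(390,270)],.056))
P=np.array([.585,0,.13])
print([ (round(.09*(np.cos(np.radians(0))-np.cos(np.radians(x))),4),round(.09*np.sin(np.radians(x)),4)) for x in range(0,107,6)])"
```

```text
clock: 2.65
ee_pos: [0.4959, -0.1498, 0.1168]
orientation: [0.001, 0.702, 0.712, 0.0]
ft_force: [-0.6, -0.1, 0.6]
grip_width: 0.0253
gripper_force: 0.0
[[ 0.41783765 -0.16715645  0.012     ]
 [ 0.62348397 -0.1628547   0.012     ]] 1.1983503032095661
pile FL,FR [[ 0.44761962 -0.19099929  0.056     ]
 [ 0.44888846 -0.24905606  0.056     ]
 [ 0.56854038 -0.18844675  0.056     ]]
[(np.float64(0.0), np.float64(0.0)), (np.float64(0.0005), np.float64(0.0094)), (np.float64(0.002), np.float64(0.0187)), (np.float64(0.0044), np.float64(0.0278)), (np.float64(0.0078), np.float64(0.0366)), (np.float64(0.0121), np.float64(0.045)), (np.float64(0.0172), np.float64(0.0529)), (np.float64(0.0231), np.float64(0.0602)), (np.float64(0.0298), np.float64(0.0669)), (np.float64(0.0371), np.float64(0.0728)), (np.float64(0.045), np.float64(0.0779)), (np.float64(0.0534), np.float64(0.0822)), (np.float64(0.0622), np.float64(0.0856)), (np.float64(0.0713), np.float64(0.088)), (np.float64(0.0806), np.float64(0.0895)), (np.float64(0.09), np.float64(0.09)), (np.float64(0.0994), np.float64(0.0895)), (np.float64(0.1087), np.float64(0.088))]
```

```bash
python3 -m crank '[{"linear":[0,-0.1,0.4],"dr":[0,0,0],"grip":1},{"linear":[0,0,0],"dr":[0,0,0],"grip":1},{"linear":[0,0.05,-0.94],"dr":[0,0,0],"grip":1},{"linear":[0,0.15,-0.93],"dr":[0,0,0],"grip":1},{"linear":[0,0.24,-0.91],"dr":[0,0,0],"grip":1},{"linear":[0,0.34,-0.88],"dr":[0,0,0],"grip":1},{"linear":[0,0.43,-0.84],"dr":[0,0,0],"grip":1},{"linear":[0,0.51,-0.79],"dr":[0,0,0],"grip":1}]' 25; python3 -c "
from h import *
s,p,R=cur();print(p,s['ft_force'],s['moment'],R.as_matrix().round(3))"
```

```text
clock: 3.45
ee_pos: [0.5054, -0.1493, 0.1634]
orientation: [-0.005, 0.702, 0.712, -0.005]
ft_force: [-13.5, -6.3, 1.4]
grip_width: 0.0235
gripper_force: 25.0
[ 0.50540743 -0.14931149  0.1633754 ] [-13.54229761  -6.30842929   1.4273252 ] [-1.06205155  2.79899241  0.10372081] [[-0.015  1.    -0.015]
 [ 1.     0.015 -0.   ]
 [-0.    -0.015 -1.   ]]
```

```bash
python3 -m crank '[{"linear":[0,-0.1,0],"dr":[0,0,0],"grip":1},{"linear":[0,0,0],"dr":[0,0,0],"grip":1}]' 10
```

```text
clock: 3.65
ee_pos: [0.5059, -0.1493, 0.1646]
orientation: [-0.004, 0.702, 0.712, -0.004]
ft_force: [-10.1, -4.5, 3.7]
grip_width: 0.0237
gripper_force: 10.0
```

```bash
python3 -m crank '[{"linear":[0,0.25,-0.75],"dr":[0,0,0],"grip":1},{"linear":[0,0.5,-0.67],"dr":[0,0,0],"grip":1},{"linear":[0,0.7,-0.59],"dr":[0,0,0],"grip":1},{"linear":[0,0.79,-0.51],"dr":[0,0,0],"grip":1},{"linear":[0,0.84,-0.43],"dr":[0,0,0],"grip":1}]' 10
```

```text
clock: 4.15
ee_pos: [0.5372, -0.1484, 0.1959]
orientation: [-0.003, 0.702, 0.712, -0.003]
ft_force: [-9.9, -0.7, 13.5]
grip_width: 0.0236
gripper_force: 10.0
```

```bash
python3 -m crank '[{"linear":[0,0.7,-0.55],"dr":[0,0,0],"grip":1},{"linear":[0,0.85,-0.4],"dr":[0,0,0],"grip":1},{"linear":[0,0.93,-0.25],"dr":[0,0,0],"grip":1},{"linear":[0,0.94,-0.05],"dr":[0,0,0],"grip":1},{"linear":[0,0.94,0.05],"dr":[0,0,0],"grip":1}]' 10
```

```text
clock: 4.65
ee_pos: [0.5862, -0.1474, 0.2071]
orientation: [0.001, 0.702, 0.712, 0.001]
ft_force: [-1.2, 0.7, 4.4]
grip_width: 0.0235
gripper_force: 10.0
```

```bash
python3 -m crank '[{"linear":[0,0.94,0.12],"dr":[0,0,0],"grip":1},{"linear":[0,0.9,0.18],"dr":[0,0,0],"grip":1},{"linear":[0,0.4,0.1],"dr":[0,0,0],"grip":1},{"linear":[0,0,0],"dr":[0,0,0],"grip":1}]' 10
```

```text
clock: 5.05
ee_pos: [0.6082, -0.1469, 0.2012]
orientation: [0.0, 0.702, 0.712, 0.001]
ft_force: [1.7, 2.6, 2.5]
grip_width: 0.0236
gripper_force: 10.0
```

```bash
python3 -m crank '[{"linear":[0,0.25,0.05],"dr":[0,0,0],"grip":1},{"linear":[0,0,0],"dr":[0,0,0],"grip":1}]' 10
```

```text
clock: 5.25
ee_pos: [0.6094, -0.1469, 0.2008]
orientation: [-0.001, 0.702, 0.712, 0.0]
ft_force: [0.7, 2.8, 1.7]
grip_width: 0.0237
gripper_force: 10.0
```

```bash
python3 -m crank '[{"linear":[0,0,0],"dr":[0,0,0],"grip":0},{"linear":[0,0,0],"dr":[0,0,0],"grip":-0.3},{"linear":[0,0,-2],"dr":[0,0,0],"grip":-0.3},{"linear":[0,0,-4],"dr":[0,0,0],"grip":-0.3},{"linear":[0,-1,-3],"dr":[0,0,0],"grip":-1}]' 30; python3 -c "
from h import *
plan([((.5,.224,.25),Rdown(165.8),14)])"
```

```text
clock: 5.75
ee_pos: [0.6, -0.1482, 0.2925]
orientation: [0.001, 0.702, 0.712, -0.0]
ft_force: [0.3, -1.4, 1.3]
grip_width: 0.0605
gripper_force: 0.0
{"linear":[2.67, -0.68, 0.3],"dr":[0.0, 0.0, -5.4]}
{"linear":[2.72, -0.42, 0.3],"dr":[-0.0, 0.0, -5.4]}
{"linear":[2.75, -0.17, 0.3],"dr":[-0.0, 0.0, -5.4]}
{"linear":[2.75, 0.09, 0.3],"dr":[-0.0, 0.0, -5.3]}
{"linear":[2.73, 0.35, 0.3],"dr":[-0.0, 0.0, -5.4]}
{"linear":[2.69, 0.6, 0.3],"dr":[-0.0, 0.0, -5.3]}
{"linear":[2.62, 0.85, 0.3],"dr":[-0.0, 0.0, -5.4]}
{"linear":[2.53, 1.09, 0.3],"dr":[-0.0, 0.0, -5.3]}
{"linear":[2.41, 1.32, 0.3],"dr":[-0.0, 0.0, -5.4]}
{"linear":[2.28, 1.54, 0.3],"dr":[-0.0, 0.0, -5.3]}
{"linear":[2.13, 1.75, 0.3],"dr":[-0.0, 0.0, -5.4]}
{"linear":[1.95, 1.94, 0.3],"dr":[-0.0, 0.0, -5.3]}
{"linear":[1.77, 2.11, 0.31],"dr":[-0.0, 0.0, -5.4]}
{"linear":[1.56, 2.26, 0.3],"dr":[-0.0, 0.1, -5.3]}
--
```

```bash
python3 -m crank '[{"linear":[2.7,-0.7,0.3],"dr":[0,0,-5.4],"grip":-1},{"linear":[2.7,-0.4,0.3],"dr":[0,0,-5.4],"grip":-1},{"linear":[2.75,-0.2,0.3],"dr":[0,0,-5.4],"grip":-1},{"linear":[2.75,0.1,0.3],"dr":[0,0,-5.4],"grip":-1},{"linear":[2.7,0.35,0.3],"dr":[0,0,-5.4],"grip":-1},{"linear":[2.7,0.6,0.3],"dr":[0,0,-5.4],"grip":-1},{"linear":[2.6,0.85,0.3],"dr":[0,0,-5.4],"grip":-1},{"linear":[2.5,1.1,0.3],"dr":[0,0,-5.4],"grip":-1},{"linear":[2.4,1.3,0.3],"dr":[0,0,-5.4],"grip":-1},{"linear":[2.3,1.5,0.3],"dr":[0,0,-5.4],"grip":-1}]' >/dev/null; python3 -m crank '[{"linear":[2.1,1.75,0.3],"dr":[0,0,-5.3],"grip":-1},{"linear":[1.95,1.95,0.3],"dr":[0,0,-5.3],"grip":-1},{"linear":[1.8,2.1,0.3],"dr":[0,0,-5.3],"grip":-1},{"linear":[1.6,2.2,0.3],"dr":[0,0,-5.3],"grip":-1},{"linear":[0,0,0],"dr":[0,0,0],"grip":-1}]'; python3 -c "
from h import *
from station import env
s,p,R=cur();M=R.as_matrix();print(p,np.degrees(np.arctan2(M[1,0],M[0,0])),M[:,2])
d=env.read_camera('wrist');np.savez('w2.npz',**d)
t=env.read_camera('side');np.savez('s2.npz',**t)
m=orange(d['img']);P=rects(d,(0,0,640,480),m);print(cv2.boundingRect(P),fit(onz(d,P,.072)))
o=np.hstack([cv2.resize(d['img'],(400,300)),cv2.resize(t['img'][230:410,240:480],(400,300))]);cv2.imwrite('pics/w2.png',o[:,:,::-1])"
```

```text
clock: 7.25
ee_pos: [0.4962, 0.2249, 0.2486]
orientation: [-0.001, 0.12, 0.993, 0.0]
ft_force: [0.3, -0.4, -0.3]
grip_width: 0.0941
gripper_force: 0.0
[0.4961829  0.2249134  0.24864311] 166.23761418302027 [-1.09737396e-03  1.70195688e-04 -9.99999383e-01]
(304, 156, 26, 143) (array([501.4, 225. ]), array([ 21. , 128.5]), np.float32(-14.51))
```

View pics/w2.png

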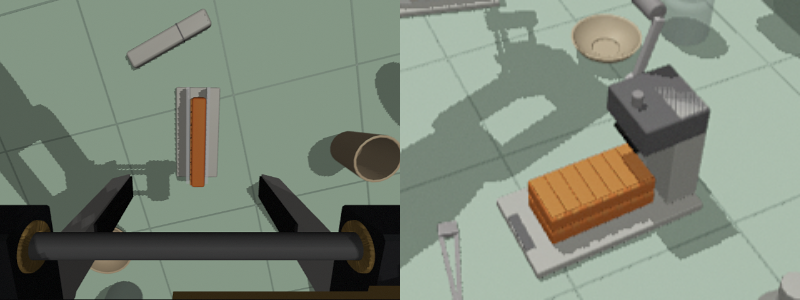

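Wrist view (left half): the rack tray, at about (198,142) in the half-size image, sits between the fingers. Side view (right half): the lever leans back past upright with its knob at (650,5), and the foot is up. Next I'll grasp the tray.

```bash
python3 -m crank '[{"linear":[-0.5,0.1,4],"dr":[0,0,0.7],"grip":-1},{"linear":[0,0,4.5],"dr":[0,0,0],"grip":-0.5},{"linear":[0,0,4.5],"dr":[0,0,0],"grip":-0.2},{"linear":[0,0,4],"dr":[0,0,0],"grip":0},{"linear":[0,0,3],"dr":[0,0,0],"grip":0},{"linear":[0,0,0],"dr":[0,0,0],"grip":1},{"linear":[0,0,0],"dr":[0,0,0],"grip":1},{"linear":[0,0,0],"dr":[0,0,0],"grip":1},{"linear":[0,0,0],"dr":[0,0,0],"grip":1},{"linear":[0,0,0],"dr":[0,0,0],"grip":1}]' 30
```

```text
clock: 8.35
ee_pos: [0.5042, 0.2231, 0.0514]
orientation: [0.002, 0.128, 0.992, 0.001]
ft_force: [0.5, -0.0, 0.4]
grip_width: 0.025
gripper_force: 0.2
```

```bash
python3 -m crank '[{"linear":[0,0,0.4],"dr":[0,0,0],"grip":0.3},{"linear":[0,0,0],"dr":[0,0,0],"grip":1},{"linear":[0,0,0],"dr":[0,0,0],"grip":1},{"linear":[0,0,0],"dr":[0,0,0],"grip":1},{"linear":[0,0,-1],"dr":[0,0,0],"grip":1},{"linear":[0,0,-3],"dr":[0,0,0],"grip":1},{"linear":[0,0,-4],"dr":[0,0,0],"grip":1},{"linear":[0,0,-3],"dr":[0,0,0],"grip":1}]' 35; python3 -c "
from h import *
s,p,R=cur();M=R.as_matrix();print(p,np.degrees(np.arctan2(M[1,0],M[0,0])),s['ft_force'],s['grip_width'])
# grasp pt at tilt th with lower edge y0: 
th=np.radians(50)
L=.062-(.072-(.047+.019)); print(L)
x,y0=.45,-.01
g=np.array([x,y0+L*np.sin(th)-0*.011,L*np.cos(th)+.011*np.sin(th)+.002])
T=Rdown(181.2,50);t=T.as_matrix()[:,2];print(t)
tcp=g+.019*t;print(g,tcp)
plan([((.45,.06,.2),Rdown(181.2),5),(tcp+[0,0,.08],T,7),(tcp,T,5)])"
```

```text
clock: 9.15
ee_pos: [0.5025, 0.2228, 0.1567]
orientation: [0.0, 0.128, 0.992, -0.0]
ft_force: [1.0, 0.8, -0.6]
grip_width: 0.0215
gripper_force: 34.9
[0.50252647 0.22282904 0.1567368 ] 165.3295757772004 [ 1.04982846  0.83947197 -0.63590696] 0.021517113699089575
0.05600000000000001
[ 0.01604282 -0.76587644 -0.64278761]
[0.45       0.03289849 0.0464226 ] [0.45030481 0.01834684 0.03420963]
{"linear":[0.19, -3.42, -0.86],"dr":[-0.0, 0.0, -3.2]}
{"linear":[0.38, -3.4, -0.87],"dr":[-0.0, 0.0, -3.2]}
{"linear":[0.57, -3.37, -0.86],"dr":[-0.0, 0.0, -3.2]}
{"linear":[0.76, -3.34, -0.87],"dr":[-0.0, 0.0, -3.1]}
{"linear":[0.94, -3.29, -0.86],"dr":[-0.0, 0.0, -3.2]}
--
{"linear":[0.01, -0.59, 1.23],"dr":[7.1, 0.0, 0.0]}
{"linear":[0.01, -0.44, 1.29],"dr":[7.1, 0.0, 0.0]}
{"linear":[0.01, -0.28, 1.33],"dr":[7.2, 0.0, 0.0]}
{"linear":[0.01, -0.11, 1.36],"dr":[7.1, 0.0, 0.0]}
{"linear":[0.01, 0.06, 1.36],"dr":[7.2, 0.0, 0.0]}
{"linear":[0.0, 0.23, 1.34],"dr":[7.1, 0.0, 0.0]}
{"linear":[0.01, 0.4, 1.3],"dr":[7.2, 0.0, 0.0]}
--
{"linear":[0.0, 1.23, 1.03],"dr":[-0.0, 0.0, 0.0]}
{"linear":[0.0, 1.23, 1.03],"dr":[-0.0, 0.0, 0.0]}
{"linear":[0.0, 1.22, 1.03],"dr":[-0.0, 0.0, 0.0]}
{"linear":[0.0, 1.23, 1.03],"dr":[-0.0, 0.0, 0.0]}
{"linear":[0.0, 1.22, 1.02],"dr":[-0.0, 0.0, 0.0]}
--
```

```bash
python3 -m crank '[{"linear":[0.2,-3.4,-0.9],"dr":[0,0,-3.2],"grip":1},{"linear":[0.4,-3.4,-0.9],"dr":[0,0,-3.2],"grip":1},{"linear":[0.6,-3.4,-0.9],"dr":[0,0,-3.2],"grip":1},{"linear":[0.8,-3.3,-0.9],"dr":[0,0,-3.2],"grip":1},{"linear":[0.9,-3.3,-0.9],"dr":[0,0,-3.2],"grip":1},{"linear":[0,-0.6,1],"dr":[7,0,0],"grip":1},{"linear":[0,-0.4,1.2],"dr":[7,0,0],"grip":1},{"linear":[0,-0.3,1.3],"dr":[7,0,0],"grip":1},{"linear":[0,-0.1,1.3],"dr":[7,0,0],"grip":1},{"linear":[0,0.1,1.3],"dr":[7,0,0],"grip":1}]'; python3 -m crank '[{"linear":[0,0.2,1.3],"dr":[7.5,0,0],"grip":1},{"linear":[0,0.4,1.3],"dr":[7.5,0,0],"grip":1},{"linear":[0,0,0],"dr":[0,0,0],"grip":1}]'; python3 -c "
from h import *
from station import env
s,p,R=cur();M=R.as_matrix();print(p,M.round(3),s['q'])
T=Rdown(181.2,50)
plan([((.4503,.0183,.0342),T,6)])
t=env.read_camera('side');cv2.imwrite('pics/s3.png',cv2.resize(t['img'][100:400,100:500],(800,600))[:,:,::-1])"
```

```text
clock: 10.15
ee_pos: [0.4505, 0.032, 0.1434]
orientation: [0.005, -0.011, 0.953, -0.303]
ft_force: [0.3, 0.7, -1.3]
grip_width: 0.0219
gripper_force: 34.9
clock: 10.45
ee_pos: [0.4462, 0.0206, 0.1129]
orientation: [-0.001, -0.015, 0.905, -0.424]
ft_force: [-1.1, -0.7, -2.3]
grip_width: 0.0215
gripper_force: 34.9
[0.44617613 0.0205747  0.11287327] [[-1.    -0.028  0.01 ]
 [-0.025  0.64  -0.768]
 [ 0.015 -0.768 -0.64 ]] [ 0.40430796  0.38792295  1.8181624  -0.80061676  1.42615466 -0.87012876]
{"linear":[-0.09, 0.98, 0.87],"dr":[-0.0, -0.1, 0.1]}
{"linear":[-0.08, 0.98, 0.87],"dr":[-0.0, -0.0, 0.1]}
{"linear":[-0.08, 0.98, 0.87],"dr":[-0.0, -0.1, 0.2]}
{"linear":[-0.08, 0.98, 0.87],"dr":[-0.1, -0.0, 0.1]}
{"linear":[-0.08, 0.98, 0.87],"dr":[-0.0, -0.1, 0.2]}
{"linear":[-0.07, 0.99, 0.87],"dr":[-0.1, -0.0, 0.1]}
--
```

View pics/s3.png

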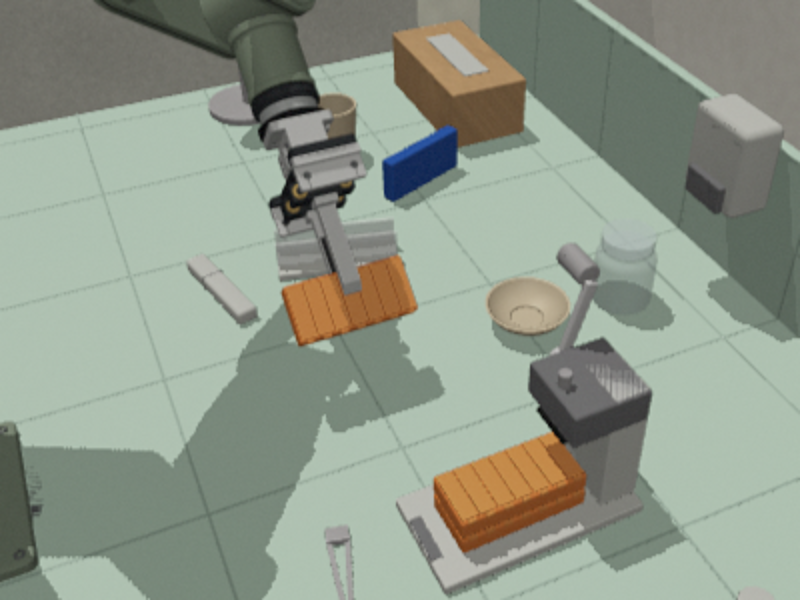

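The tray is held tilted at (350,300) with its lids up and towards the camera. The lever is still up. I'll lower until the bottom edge touches.

```bash
python3 -m crank '[{"linear":[-0.1,1,0.9],"dr":[0,0,0],"grip":1},{"linear":[-0.1,1,0.9],"dr":[0,0,0],"grip":1},{"linear":[-0.1,1,0.9],"dr":[0,0,0],"grip":1},{"linear":[-0.1,1,0.9],"dr":[0,0,0],"grip":1},{"linear":[-0.1,1,0.9],"dr":[0,0,0],"grip":1},{"linear":[0,0,0],"dr":[0,0,0],"grip":1}]'; python3 -m crank '[{"linear":[0,0.4,0.3],"dr":[0,0,0],"grip":1},{"linear":[0,0.2,0.15],"dr":[0,0,0],"grip":1},{"linear":[0,0,0],"dr":[0,0,0],"grip":1}]'
```

```text
clock: 11.1
ee_pos: [0.4542, 0.0173, 0.0502]
orientation: [0.003, -0.011, 0.906, -0.423]
ft_force: [0.9, -0.7, -1.5]
grip_width: 0.0219
gripper_force: 34.9
clock: 11.4
ee_pos: [0.4555, 0.0185, 0.0444]
orientation: [0.005, -0.01, 0.906, -0.423]
ft_force: [0.2, 0.1, -1.3]
grip_width: 0.0215
gripper_force: 34.9
```

```bash
python3 -m crank '[{"linear":[0,0.4,0.3],"dr":[0,0,0],"grip":1},{"linear":[0,0.3,0.25],"dr":[0,0,0],"grip":1},{"linear":[0,0,0],"dr":[0,0,0],"grip":1}]';python3 -m crank '[{"linear":[0,0.25,0.2],"dr":[0,0,0],"grip":1},{"linear":[0,0,0],"dr":[0,0,0],"grip":1}]'
```

```text
clock: 11.7
ee_pos: [0.4551, 0.0186, 0.0351]
orientation: [0.004, -0.011, 0.906, -0.423]
ft_force: [-0.3, -0.1, -0.9]
grip_width: 0.0219
gripper_force: 34.9
clock: 11.9
ee_pos: [0.4552, 0.0188, 0.0321]
orientation: [0.005, -0.01, 0.906, -0.423]
ft_force: [0.4, 0.5, -1.4]
grip_width: 0.022
gripper_force: 34.9
```

```bash
python3 -m crank '[{"linear":[0,0.2,0.15],"dr":[0,0,0],"grip":1},{"linear":[0,0,0],"dr":[0,0,0],"grip":0.45},{"linear":[0,0,0],"dr":[0,0,0],"grip":0.35},{"linear":[0,0,0],"dr":[0,0,0],"grip":0.35},{"linear":[0,0.6,-0.75],"dr":[0,0,0],"grip":0.35},{"linear":[0,0.6,-0.75],"dr":[0,0,0],"grip":0.35},{"linear":[0,0.6,-0.75],"dr":[0,0,0],"grip":0.35},{"linear":[0,0,-1],"dr":[0,0,0],"grip":0.35},{"linear":[0,0,-2],"dr":[0,0,0],"grip":0.35}]';python3 -m crank '[{"linear":[0,-2,-3],"dr":[0,0,0],"grip":0.35},{"linear":[0,-3,-3],"dr":[-7,0,0],"grip":0},{"linear":[0,-2,-3],"dr":[-7,0,0],"grip":-1},{"linear":[0,-1,-1],"dr":[-7,0,0],"grip":-1},{"linear":[0,0,0],"dr":[-7,0,0],"grip":-1}]'
python3 -c "
from h import *
from station import env
s,p,R=cur();print(p,R.as_matrix().round(3))
d=env.read_camera('top');np.savez('t4.npz',**d)
t=env.read_camera('side');np.savez('s4.npz',**t)
o=np.hstack([cv2.resize(d['img'][190:340,200:440],(400,250)),cv2.resize(t['img'][150:350,180:460],(400,286))[:250]]);cv2.imwrite('pics/s4.png',o[:,:,::-1])"
```

```text
clock: 12.8
ee_pos: [0.4533, 0.0709, 0.0498]
orientation: [0.004, -0.011, 0.906, -0.423]
ft_force: [0.0, 0.1, 0.6]
grip_width: 0.0306
gripper_force: 0.0
clock: 13.3
ee_pos: [0.4565, 0.0899, 0.1811]
orientation: [0.007, -0.012, 0.982, -0.188]
ft_force: [-0.3, 0.6, -0.1]
grip_width: 0.059
gripper_force: 0.0
[0.45648786 0.08990113 0.18105158] [[-1.    -0.02   0.018]
 [-0.025  0.929 -0.369]
 [-0.009 -0.369 -0.929]]
```

View pics/s4.png

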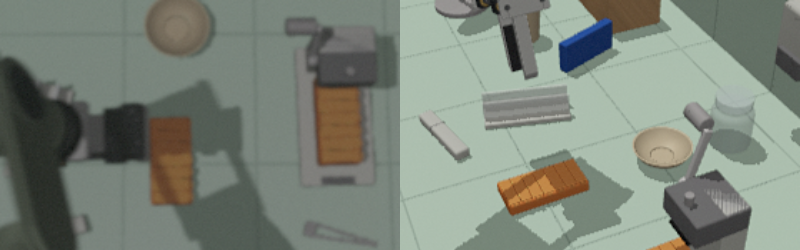

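The tray lies flat with its lids up, at (171,160) in the left (top) half and (543,187) in the right (side) half. I'll move above its front and measure it with the wrist camera.

```bash
python3 -c "
from h import *
d=dict(np.load('t4.npz'));P=rects(d,(280,250,330,320),orange(d['img']));print(fit(onz(d,P,.022)))
c=fit(onz(d,P,.022))[0]/1000
plan([((c[0]-.02,c[1],.22),Rdown(181.2),4)])"
```

```text
(array([453.3,  27.9]), array([ 54.6, 121.4]), np.float32(0.11))
{"linear":[0.58, -1.73, -0.38],"dr":[-5.5, 0.1, -0.0]}
{"linear":[0.58, -1.69, -0.55],"dr":[-5.5, 0.1, -0.1]}
{"linear":[0.58, -1.63, -0.7],"dr":[-5.4, 0.1, -0.0]}
{"linear":[0.59, -1.56, -0.85],"dr":[-5.5, 0.1, -0.1]}
--
```

```bash
python3 -m crank '[{"linear":[0.6,-1.7,-0.4],"dr":[-5.5,0.1,0],"grip":-1},{"linear":[0.6,-1.7,-0.6],"dr":[-5.5,0.1,0],"grip":-1},{"linear":[0.6,-1.6,-0.7],"dr":[-5.5,0.1,0],"grip":-1},{"linear":[0.6,-1.6,-0.8],"dr":[-5.5,0.1,0],"grip":-1},{"linear":[0,0,0],"dr":[0,0,0],"grip":-1}]'
python3 -c "
from h import *
from station import env
s,p,R=cur();print(p,R.as_matrix().round(3))
d=env.read_camera('wrist');np.savez('w5.npz',**d)
m=orange(d['img']);n,l,st,c=cv2.connectedComponentsWithStats(m)
for i in range(1,n):
  if st[i,4]>500:
    print(st[i]); ys,xs=np.where(l==i); P=np.c_[xs,ys]; print(fit(onz(d,P,.022)),fit(onz(d,P,.056)))
"
```

```text
clock: 13.9
ee_pos: [0.4313, 0.026, 0.2171]
orientation: [-0.004, -0.007, 1.0, -0.001]
ft_force: [-0.4, 0.6, 0.1]
grip_width: 0.0941
gripper_force: 0.0
[0.43127644 0.02603915 0.2170704 ] [[-1.    -0.015 -0.007]
 [-0.015  1.    -0.002]
 [ 0.007 -0.002 -1.   ]]
[ 282  176   67  133 8576]
(array([452.5,  26.9]), array([ 61.3, 127.8]), np.float32(1.29)) (array([444.4,  26.7]), array([ 55.7, 116.2]), np.float32(1.29))
[   0  233  106  138 7610]
(array([ 517.3, -229.8]), array([ 90.7, 142.7]), np.float32(2.91)) (array([ 503.3, -206.7]), array([ 82.4, 129.8]), np.float32(2.91))
[574 367  26  70 529]
(array([615.5, 312.6]), array([23.7, 81.8]), np.float32(4.3)) (array([592.6, 286.4]), array([21.6, 74.4]), np.float32(4.3))
```

```bash
python3 -m crank '[{"linear":[1.4,0,4],"dr":[0,-0.4,-0.4],"grip":-1},{"linear":[0,0,4.8],"dr":[0,0,0],"grip":-1},{"linear":[0,0,4.8],"dr":[0,0,0],"grip":-1},{"linear":[0,0,4],"dr":[0,0,0],"grip":-1},{"linear":[0,0,2.2],"dr":[0,0,0],"grip":-1},{"linear":[0,0,0],"dr":[0,0,0],"grip":-1}]'
```

```text
clock: 14.55
ee_pos: [0.4116, 0.0315, 0.0141]
orientation: [-0.006, -0.016, 1.0, 0.0]
ft_force: [0.4, 0.5, 0.8]
grip_width: 0.0943
gripper_force: 0.0
```

```bash
python3 -m crank '[{"linear":[-0.6,-0.5,0.8],"dr":[0,-0.5,0.5],"grip":-1},{"linear":[0,0,0],"dr":[0,0,0],"grip":0},{"linear":[0,0,0],"dr":[0,0,0],"grip":1},{"linear":[0,0,0],"dr":[0,0,0],"grip":1},{"linear":[0,0,0],"dr":[0,0,0],"grip":1},{"linear":[0,0,0],"dr":[0,0,0],"grip":1}]' 40
```

```text
clock: 15.15
ee_pos: [0.4238, 0.0242, 0.0113]
orientation: [0.005, -0.01, 1.0, 0.0]
ft_force: [-0.5, 0.8, 4.6]
grip_width: 0.0615
gripper_force: 39.8
```

```bash
python3 -m crank '[{"linear":[0,0,0],"dr":[0,0,0],"grip":1},{"linear":[0,0,0],"dr":[0,0,0],"grip":1}]' 40; python3 -m crank '[{"linear":[0,0,0],"dr":[0,0,0],"grip":1}]'
```

```text
clock: 15.35
ee_pos: [0.4238, 0.0242, 0.0113]
orientation: [0.005, -0.01, 1.0, 0.0]
ft_force: [-1.6, 1.9, 6.1]
grip_width: 0.0614
gripper_force: 39.8
clock: 15.45
ee_pos: [0.4238, 0.0242, 0.0113]
orientation: [0.005, -0.01, 1.0, 0.0]
ft_force: [-1.5, 1.7, 6.2]
grip_width: 0.0617
gripper_force: 39.8
```

```bash
python3 -m crank '[{"linear":[0,0,-1],"dr":[0,0,0],"grip":1},{"linear":[0,0,-2],"dr":[0,0,0],"grip":1},{"linear":[0,0,-3],"dr":[0,0,0],"grip":1},{"linear":[0,0,-4],"dr":[0,0,0],"grip":1},{"linear":[0,0,0],"dr":[0,0,0],"grip":1}]'; python3 -c "
from h import *
from station import env
s,p,R=cur();M=R.as_matrix();print(p,M.round(3),s['ft_force'],s['moment'])
d=env.read_camera('wrist');np.savez('w6.npz',**d)
t=env.read_camera('side');np.savez('s6.npz',**t)
o=np.hstack([cv2.resize(d['img'],(400,300)),cv2.resize(t['img'][140:320,200:440],(400,300))]);cv2.imwrite('pics/w6.png',o[:,:,::-1])
m=orange(d['img']);n,l,st,c=cv2.connectedComponentsWithStats(m)
for i in range(1,n):
  if st[i,4]>500:
    print(st[i]); ys,xs=np.where(l==i); P=np.c_[xs,ys]; X=onz(d,P,.022+p[2]-.0113); print(fit(X),fit((X-p)@M))
"
```

```text
clock: 15.95
ee_pos: [0.4268, 0.0232, 0.1159]
orientation: [0.01, -0.01, 1.0, -0.001]
ft_force: [0.2, 0.1, -1.0]
grip_width: 0.0617
gripper_force: 39.8
[0.42678497 0.02322332 0.1159104 ] [[-1.    -0.02   0.02 ]
 [-0.02   1.    -0.002]
 [-0.02  -0.002 -1.   ]] [ 0.23507736  0.05508792 -0.97723508] [ 0.04215139 -0.17578171 -0.04952184]
[  237   221   145   150 20322]
(array([424.1,  20.9]), array([61.4, 69.9]), np.float32(2.53)) (array([ 2.5, -2.3]), array([61.4, 69.9]), np.float32(-1.4))
[   0  262   34  100 2296]
(array([ 433.7, -109.4]), array([14.6, 49.6]), np.float32(-10.13)) (array([  -4.5, -132.7]), array([14.6, 49.6]), np.float32(11.26))
[482 356  22  81 769]
(array([470.8, 106.9]), array([ 9.9, 43.8]), np.float32(7.28)) (array([-45.8,  82.7]), array([ 9.9, 43.8]), np.float32(-6.15))
[  174   416   466    62 11561]
(array([499.6,  69.5]), array([ 35.5, 231.1]), np.float32(-88.67)) (array([-74. ,  44.8]), array([ 35.4, 231.1]), np.float32(89.8))
```

View pics/w6.png

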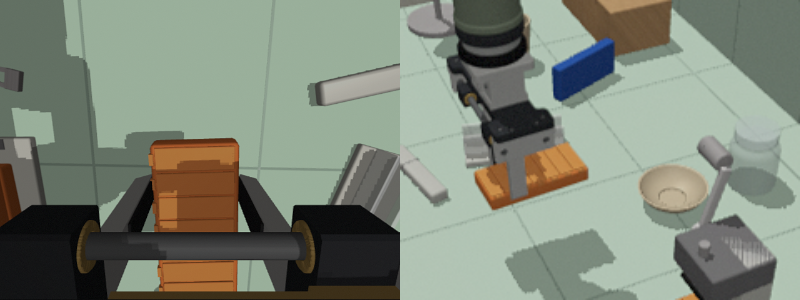

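Left half (wrist): the tray is gripped squarely between the fingers, near its front, with the front edge at about (195,142). Right half (side): it hangs level and the lever is still up. I'll carry it to just in front of the foot.

```bash
python3 -m crank '[{"linear":[-0.1,-2.5,-2],"dr":[0,0.3,0],"grip":1},{"linear":[-0.2,-4,-2],"dr":[0,0.3,0],"grip":1},{"linear":[-0.2,-4,0],"dr":[0,0,0],"grip":1},{"linear":[-0.2,-4,0],"dr":[0,0,0],"grip":1},{"linear":[-0.2,-4,0],"dr":[0,0,0],"grip":1},{"linear":[0,-4,0],"dr":[0,0,0],"grip":1},{"linear":[0,-1.8,0],"dr":[0,0,0],"grip":1},{"linear":[0,0,0],"dr":[0,0,0],"grip":1}]'; python3 -c "
from h import *
from station import env
s,p,R=cur();M=R.as_matrix();print(p,M.round(3))
plan([((.44,-.2195,.09),Rdown(181.2),4)])"
```

```text
clock: 16.85
ee_pos: [0.4343, -0.2203, 0.1482]
orientation: [-0.003, -0.008, 1.0, 0.001]
ft_force: [0.2, 0.3, -1.3]
grip_width: 0.0616
gripper_force: 39.8
[ 0.43426164 -0.22028804  0.14822679] [[-1.    -0.016 -0.005]
 [-0.016  1.     0.002]
 [ 0.005  0.002 -1.   ]]
{"linear":[-0.15, 0.01, 1.45],"dr":[0.0, -0.1, -0.1]}
{"linear":[-0.15, 0.02, 1.46],"dr":[0.0, -0.1, -0.1]}
{"linear":[-0.15, 0.01, 1.46],"dr":[0.1, -0.0, -0.0]}
{"linear":[-0.14, 0.02, 1.45],"dr":[0.0, -0.1, -0.1]}
--
```

```bash
python3 -m crank '[{"linear":[-0.15,0,1.5],"dr":[0,-0.2,-0.1],"grip":1},{"linear":[-0.15,0,1.5],"dr":[0,-0.2,-0.1],"grip":1},{"linear":[-0.15,0,1.4],"dr":[0,-0.2,0],"grip":1},{"linear":[-0.15,0,1.4],"dr":[0,-0.2,0],"grip":1},{"linear":[0,0,0],"dr":[0,0,0],"grip":1}]'; python3 -c "
from h import *
from station import env
s,p,R=cur();M=R.as_matrix();print(p,M.round(3))
d=env.read_camera('wrist');np.savez('w7.npz',**d)
t=env.read_camera('side');np.savez('s7.npz',**t)
o=np.hstack([cv2.resize(d['img'],(400,300)),cv2.resize(t['img'][240:400,290:450],(400,400))[:300]])
o=np.zeros((600,800,3),np.uint8); o[:300,:400]=cv2.resize(d['img'],(400,300)); o[:,400:]=cv2.resize(t['img'][200:410,300:440],(400,600))
cv2.imwrite('pics/w7.png',o[:,:,::-1])
print('side pred pile FL FR, tray FL bottom',proj(t,[[.4475,-.188,.056],[.446,-.25,.056],[.4475,-.188,.034]]))"
```

```text
clock: 17.35
ee_pos: [0.4391, -0.2153, 0.0889]
orientation: [0.003, -0.012, 1.0, 0.003]
ft_force: [0.1, 0.9, -1.8]
grip_width: 0.061
gripper_force: 39.8
[ 0.43906597 -0.21527629  0.08886504] [[-1.    -0.024  0.005]
 [-0.024  1.     0.006]
 [-0.006  0.006 -1.   ]]
side pred pile FL FR, tray FL bottom [[317.95274209 337.11393019]
 [331.60473395 362.56983123]
 [318.06167593 344.8204641 ]]
```

View pics/w7.png

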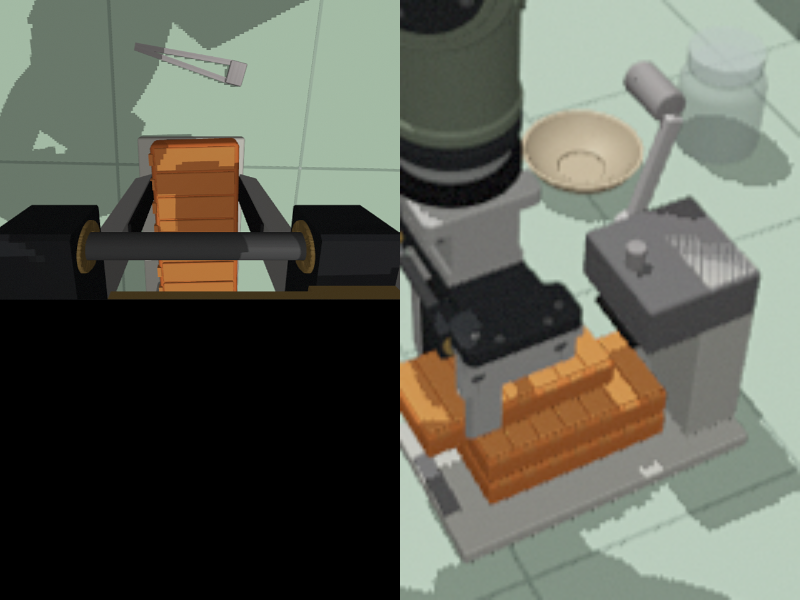

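Wrist (left half): the tray is gripped straight, and the dock plate shows just beyond it at (190,138). Side (right half): the tray is above the pile and short of the raised foot. I'll lower it a little and slide it in.

```bash
python3 -m crank '[{"linear":[0,-0.3,0.6],"dr":[0,-0.1,0.1],"grip":1},{"linear":[0,-0.2,0.6],"dr":[0,-0.2,0.1],"grip":1},{"linear":[-0.8,0,0],"dr":[0,0,0],"grip":1},{"linear":[-0.8,0,0],"dr":[0,0,0],"grip":1},{"linear":[-0.8,0,0],"dr":[0,0,0],"grip":1},{"linear":[-0.8,0,0],"dr":[0,0,0],"grip":1},{"linear":[-0.6,0,0],"dr":[0,0,0],"grip":1},{"linear":[0,0,0],"dr":[0,0,0],"grip":1}]'; python3 -c "
from h import *
from station import env
s,p,R=cur();M=R.as_matrix();print(p,M.round(3))
d=env.read_camera('wrist');np.savez('w8.npz',**d)
t=env.read_camera('side');np.savez('s8.npz',**t)
o=np.zeros((600,800,3),np.uint8); o[:300]=cv2.resize(d['img'][200:380,120:600],(800,300)); o[300:]=cv2.resize(t['img'][290:395,290:430][:, :],(800,600))[150:450]
cv2.imwrite('pics/w8.png',o[:,:,::-1])"
```

```text
clock: 18.25
ee_pos: [0.4814, -0.2229, 0.0815]
orientation: [0.009, -0.01, 1.0, -0.0]
ft_force: [-0.2, -0.1, -0.9]
grip_width: 0.0612
gripper_force: 39.8
[ 0.48144496 -0.22288431  0.08145904] [[-1.    -0.021  0.018]
 [-0.021  1.     0.   ]
 [-0.018 -0.    -1.   ]]
```

View pics/w8.png

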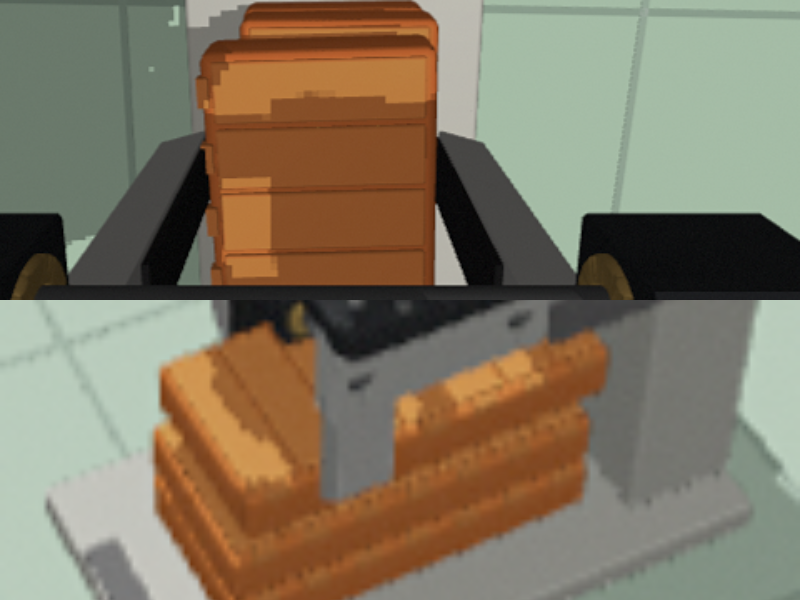

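Top strip (wrist): the held tray's front corners are near (207,58) and (437,50). Behind them is pile_top's front edge, with corners near (241,25) and (437,18). Bottom strip (side): the held tray hovers over the pile, slightly further back than it, with its nose slightly up. I'll compute the offsets.

```bash
python3 - <<'E'
from h import *
d=dict(np.load('w8.npz'));t=dict(np.load('s8.npz'))
W=lambda *p:[(120+x/1.667,200+y/1.667) for x,y in p]
print('held FL FR?',onz(d,W((207,58),(437,50)),.092).round(4).tolist())
print('pile top',onz(d,W((241,25),(437,18)),.056).round(4).tolist())
S=lambda *p:[(290+x*140/800,290+(y-300+150)*105/600) for x,y in p]
print('S held front-left,front-right top',onz(t,S((165,370),(250,497)),.092).round(4).tolist())
print('S held rear right top',onz(t,S((605,345)),.092).round(4).tolist())
print('S pile front-left,front-right top',onz(t,S((157,435),(245,545)),.056).round(4).tolist())
print('S pile rear right top',onz(t,S((588,408)),.056).round(4).tolist())
E
```

```text
held FL FR? [[0.4498, -0.2539, 0.092], [0.4465, -0.1961, 0.092]]
pile top [[0.4481, -0.2494, 0.056], [0.4447, -0.1904, 0.056]]
S held front-left,front-right top [[0.445, -0.1985, 0.092], [0.4479, -0.2539, 0.092]]
S held rear right top [[0.5747, -0.2467, 0.092]]
S pile front-left,front-right top [[0.4441, -0.1935, 0.056], [0.4512, -0.2443, 0.056]]
S pile rear right top [[0.5752, -0.2414, 0.056]]
```

```bash
python3 -m crank '[{"linear":[0.1,0.5,0.3],"dr":[0,0.4,0],"grip":1},{"linear":[0,0,0.4],"dr":[0,0,0],"grip":1},{"linear":[0,0,0.2],"dr":[0,0,0],"grip":1},{"linear":[0,0,0],"dr":[0,0,0],"grip":1}]'
```

```text
clock: 18.75
ee_pos: [0.4787, -0.2175, 0.0715]
orientation: [0.005, -0.01, 1.0, 0.0]
ft_force: [-0.3, -0.6, -0.2]
grip_width: 0.0612
gripper_force: 39.8
```

```bash
python3 -m crank '[{"linear":[-0.1,0,0.3],"dr":[0,0,0],"grip":1},{"linear":[0,0,0],"dr":[0,0,0],"grip":1}]';python3 -m crank '[{"linear":[0,0,0.2],"dr":[0,0,0],"grip":1},{"linear":[0,0,0],"dr":[0,0,0],"grip":1}]'
```

```text
clock: 18.95
ee_pos: [0.4802, -0.2177, 0.0689]
orientation: [0.005, -0.01, 1.0, 0.0]
ft_force: [-0.9, -0.1, -1.1]
grip_width: 0.0614
gripper_force: 39.8
clock: 19.15
ee_pos: [0.4806, -0.218, 0.0674]
orientation: [0.006, -0.01, 1.0, -0.0]
ft_force: [0.1, 0.9, 0.0]
grip_width: 0.0616
gripper_force: 39.8
```

```bash
python3 -c "
from h import *
from station import env
s,p,R=cur();M=R.as_matrix();print(p,M.round(3))
d=env.read_camera('wrist');np.savez('w9.npz',**d)
t=env.read_camera('side');np.savez('s9.npz',**t)
o=np.zeros((600,800,3),np.uint8); o[:300]=cv2.resize(d['img'][200:380,120:600],(800,300)); o[300:]=cv2.resize(t['img'][290:395,290:430][:, :],(800,600))[150:450]
cv2.imwrite('pics/w9.png',o[:,:,::-1])"
```

```text
[ 0.48063498 -0.21799173  0.06737702] [[-1.    -0.02   0.011]
 [-0.02   1.    -0.   ]
 [-0.011 -0.    -1.   ]]
```

View pics/w9.png

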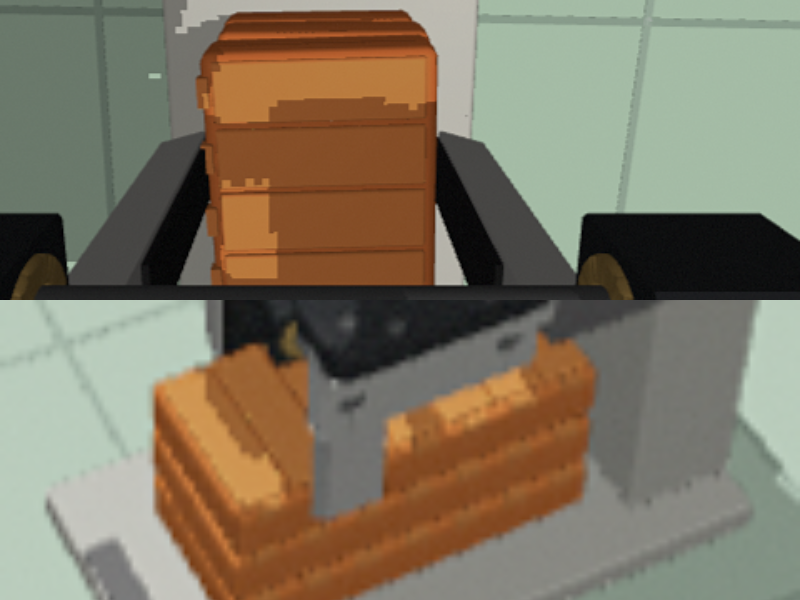

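The tray sits flush on the pile in both views, so I'll set it down, release and rise.

```bash
python3 -m crank '[{"linear":[0,0,0.1],"dr":[0,0,0],"grip":1},{"linear":[0,0,0],"dr":[0,0,0],"grip":0},{"linear":[0,0,0],"dr":[0,0,0],"grip":-0.7},{"linear":[0,0,0],"dr":[0,0,0],"grip":-0.7},{"linear":[0,0,-1],"dr":[0,0,0],"grip":-0.7},{"linear":[0,0,-4],"dr":[0,0,0],"grip":-0.7},{"linear":[0,0,-5],"dr":[0,0,0],"grip":-0.7},{"linear":[0,0,-5],"dr":[0,0,0],"grip":-0.5},{"linear":[0,0,-5],"dr":[0,0,0],"grip":-0.3},{"linear":[0,0,-4],"dr":[0,0,0],"grip":-0.3}]'; python3 -c "
from h import *
plan([((.608,-.148,.31),Rdown(91.2),12)])"
```

```text
clock: 20.25
ee_pos: [0.4782, -0.2181, 0.3105]
orientation: [0.007, -0.01, 1.0, -0.001]
ft_force: [1.0, -0.5, -0.1]
grip_width: 0.0618
gripper_force: 0.0
{"linear":[-1.09, 0.56, 0.02],"dr":[0.0, 0.1, 7.5]}
{"linear":[-1.01, 0.7, 0.02],"dr":[0.0, 0.1, 7.5]}
{"linear":[-0.91, 0.83, 0.01],"dr":[0.0, 0.0, 7.5]}
{"linear":[-0.79, 0.94, 0.01],"dr":[0.1, 0.1, 7.5]}
{"linear":[-0.67, 1.03, 0.01],"dr":[0.0, 0.0, 7.5]}
{"linear":[-0.52, 1.11, 0.01],"dr":[0.1, 0.1, 7.5]}
{"linear":[-0.38, 1.17, 0.01],"dr":[0.0, 0.0, 7.5]}
{"linear":[-0.22, 1.21, 0.01],"dr":[0.1, 0.1, 7.5]}
{"linear":[-0.06, 1.23, 0.01],"dr":[0.0, 0.0, 7.5]}
{"linear":[0.1, 1.23, 0.01],"dr":[0.1, 0.1, 7.5]}
{"linear":[0.26, 1.2, 0.0],"dr":[0.0, 0.0, 7.5]}
{"linear":[0.42, 1.15, 0.01],"dr":[0.1, 0.1, 7.4]}
--
```

```bash
python3 -m crank '[{"linear":[-1.1,0.6,0],"dr":[0,0.1,7.5],"grip":-0.3},{"linear":[-1.0,0.7,0],"dr":[0,0.1,7.5],"grip":-0.3},{"linear":[-0.9,0.8,0],"dr":[0,0,7.5],"grip":-0.3},{"linear":[-0.8,0.9,0],"dr":[0.1,0.1,7.5],"grip":-0.3},{"linear":[-0.7,1.0,0],"dr":[0,0,7.5],"grip":-0.3},{"linear":[-0.5,1.1,0],"dr":[0.1,0.1,7.5],"grip":-0.3},{"linear":[-0.4,1.2,0],"dr":[0,0,7.5],"grip":-0.3},{"linear":[-0.2,1.2,0],"dr":[0.1,0.1,7.5],"grip":-0.3},{"linear":[-0.1,1.2,0],"dr":[0,0,7.5],"grip":-0.3},{"linear":[0.1,1.2,0],"dr":[0.1,0.1,7.5],"grip":-0.3}]' >/dev/null;  python3 -m crank '[{"linear":[0.3,1.2,0],"dr":[0,0,7.5],"grip":-0.3},{"linear":[0.4,1.2,0],"dr":[0,0,7.5],"grip":-0.3},{"linear":[0,0,0],"dr":[0,0,0],"grip":-0.3}]'
python3 -c "
from h import *
from station import env
s,p,R=cur();M=R.as_matrix();print(p,M.round(3))
d=env.read_camera('wrist');np.savez('w10.npz',**d)
t=env.read_camera('side')
print(proj(d,[[.608,-.149,.217],[.608,-.129,.217],[.608,-.169,.217]]))
o=np.zeros((600,800,3),np.uint8); o[:300,:400]=cv2.resize(d['img'],(400,300)); o[:,400:]=cv2.resize(t['img'][200:410,300:440],(400,600))
cv2.imwrite('pics/w10.png',o[:,:,::-1])"
```

```text
clock: 21.55
ee_pos: [0.6082, -0.1478, 0.3068]
orientation: [-0.001, 0.699, 0.715, -0.0]
ft_force: [-0.2, -0.2, -0.4]
grip_width: 0.0611
gripper_force: 0.0
[ 0.60815345 -0.14782002  0.30677217] [[-0.021  1.    -0.002]
 [ 1.     0.021  0.001]
 [ 0.001 -0.002 -1.   ]]
[[311.99815325 249.40013232]
 [312.63386399 220.36432328]
 [311.38412405 277.44564733]]
```

View pics/w10.png

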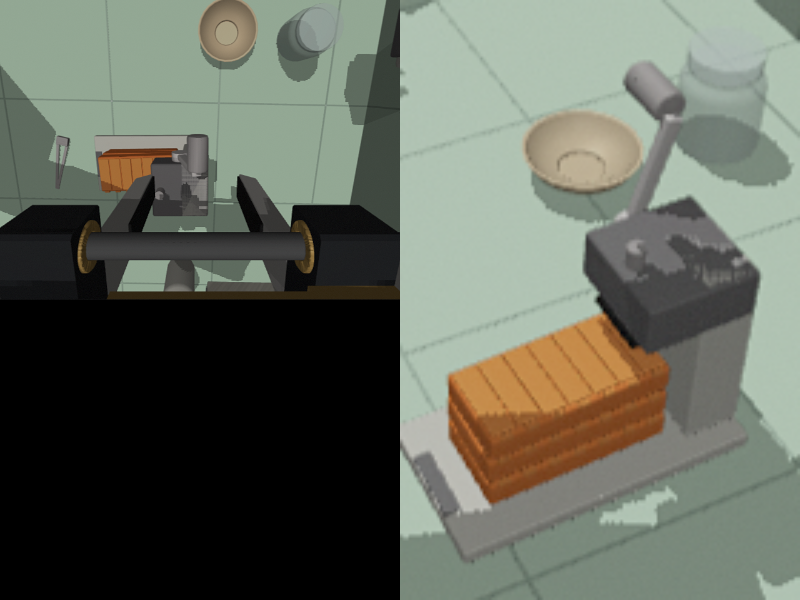

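Side (right half): the three trays are stacked squarely, the foot is still up and the lever leans back. Wrist (left half): the knob at (198,155) is between the fingers. I'll pinch the knob.

```bash
python3 -m crank '[{"linear":[0,0.2,2.5],"dr":[0,0,0],"grip":-0.3},{"linear":[0,0,3],"dr":[0,0,0],"grip":-0.3},{"linear":[0,0,3],"dr":[0,0,0],"grip":-0.3},{"linear":[0,0,2],"dr":[0,0,0],"grip":-0.3},{"linear":[0,0,0],"dr":[0,0,0],"grip":-0.3}]'; python3 -m crank '[{"linear":[0,0,0],"dr":[0,0,0],"grip":1},{"linear":[0,0,0],"dr":[0,0,0],"grip":1},{"linear":[0,0,0],"dr":[0,0,0],"grip":1},{"linear":[0,0,0],"dr":[0,0,0],"grip":1}]' 10
```

```text
clock: 22.15
ee_pos: [0.606, -0.1479, 0.1978]
orientation: [-0.005, 0.7, 0.714, -0.002]
ft_force: [-0.9, 0.1, 0.1]
grip_width: 0.0612
gripper_force: 0.0
clock: 22.55
ee_pos: [0.61, -0.1488, 0.2033]
orientation: [0.0, 0.7, 0.714, 0.0]
ft_force: [0.2, -0.1, 0.6]
grip_width: 0.0328
gripper_force: 0.0
```

```bash
python3 -m crank '[{"linear":[0,0,0.4],"dr":[0,0,0],"grip":1},{"linear":[0,0,0],"dr":[0,0,0],"grip":1},{"linear":[0,0,0],"dr":[0,0,0],"grip":1},{"linear":[0,-0.92,-0.2],"dr":[0,0,0],"grip":1},{"linear":[0,-0.93,-0.1],"dr":[0,0,0],"grip":1},{"linear":[0,-0.94,0],"dr":[0,0,0],"grip":1},{"linear":[0,-0.94,0.1],"dr":[0,0,0],"grip":1},{"linear":[0,0,0],"dr":[0,0,0],"grip":1}]' 12
```

```text
clock: 23.35
ee_pos: [0.5694, -0.149, 0.1996]
orientation: [-0.003, 0.7, 0.714, -0.001]
ft_force: [-1.8, 0.5, 4.1]
grip_width: 0.0238
gripper_force: 12.0
```

```bash
python3 -m crank '[{"linear":[0,-0.9,0.15],"dr":[0,0,0],"grip":1},{"linear":[0,-0.9,0.25],"dr":[0,0,0],"grip":1},{"linear":[0,-0.87,0.35],"dr":[0,0,0],"grip":1},{"linear":[0,0,0],"dr":[0,0,0],"grip":1}]' 12; python3 -m crank '[{"linear":[0,-0.6,0.33],"dr":[0,0,0],"grip":1},{"linear":[0,-0.4,0.26],"dr":[0,0,0],"grip":1},{"linear":[0,0,0],"dr":[0,0,0],"grip":1}]' 12
```

```text
clock: 23.75
ee_pos: [0.5426, -0.1495, 0.1909]
orientation: [-0.003, 0.7, 0.714, -0.002]
ft_force: [-0.9, -0.6, 1.1]
grip_width: 0.0237
gripper_force: 12.0
clock: 24.05
ee_pos: [0.5343, -0.1498, 0.1856]
orientation: [-0.002, 0.7, 0.714, -0.001]
ft_force: [1.0, 0.1, -1.1]
grip_width: 0.0234
gripper_force: 12.0
```

```bash
python3 -m crank '[{"linear":[0,-0.25,0.18],"dr":[0,0,0],"grip":1},{"linear":[0,-0.2,0.15],"dr":[0,0,0],"grip":1},{"linear":[0,0,0],"dr":[0,0,0],"grip":1}]' 12; python3 -m crank '[{"linear":[0,-0.2,0.15],"dr":[0,0,0],"grip":1},{"linear":[0,0,0],"dr":[0,0,0],"grip":1}]' 12; python3 -m crank '[{"linear":[0,-0.2,0.15],"dr":[0,0,0],"grip":1},{"linear":[0,0,0],"dr":[0,0,0],"grip":1}]' 12
```

```text
clock: 24.35
ee_pos: [0.5305, -0.1499, 0.1828]
orientation: [-0.001, 0.7, 0.714, -0.0]
ft_force: [1.1, 0.8, -0.4]
grip_width: 0.0234
gripper_force: 12.0
clock: 24.55
ee_pos: [0.5293, -0.15, 0.182]
orientation: [-0.001, 0.7, 0.714, 0.0]
ft_force: [3.9, 2.2, -0.1]
grip_width: 0.0235
gripper_force: 12.0
clock: 24.75
ee_pos: [0.5288, -0.15, 0.1815]
orientation: [0.001, 0.7, 0.714, 0.001]
ft_force: [6.1, 1.8, 2.2]
grip_width: 0.0235
gripper_force: 12.0
```

The foot has met the tray: motion stopped at about 51° (0.9 rad) and force is building. I'll relax the push, release and rise.

```bash
python3 -m crank '[{"linear":[0,0.25,-0.15],"dr":[0,0,0],"grip":1},{"linear":[0,0,0],"dr":[0,0,0],"grip":0.4},{"linear":[0,0,0],"dr":[0,0,0],"grip":-0.1},{"linear":[0,0,0],"dr":[0,0,0],"grip":-0.1},{"linear":[0,0,-1.5],"dr":[0,0,0],"grip":-0.1},{"linear":[0,0,-4],"dr":[0,0,0],"grip":-0.1},{"linear":[0,0,-5],"dr":[0,0,0],"grip":-0.1},{"linear":[4,0,-3],"dr":[0,0,0],"grip":-0.1},{"linear":[5,0,0],"dr":[0,0,0],"grip":-0.1},{"linear":[0,0,0],"dr":[0,0,0],"grip":-0.1}]'
python3 -c "
from h import *
from station import env
t=env.read_camera('side');d=env.read_camera('top')
o=np.zeros((600,800,3),np.uint8); o[:300,:400]=cv2.resize(d['img'][180:330,180:440],(400,300)); o[:,400:]=cv2.resize(t['img'][200:410,300:440],(400,600))
cv2.imwrite('pics/end.png',o[:,:,::-1])"
```

```text
clock: 25.75
ee_pos: [0.5282, -0.0558, 0.3202]
orientation: [0.0, 0.698, 0.716, 0.002]
ft_force: [-0.7, 0.1, -0.8]
grip_width: 0.0519
gripper_force: 0.0
```

View pics/end.png

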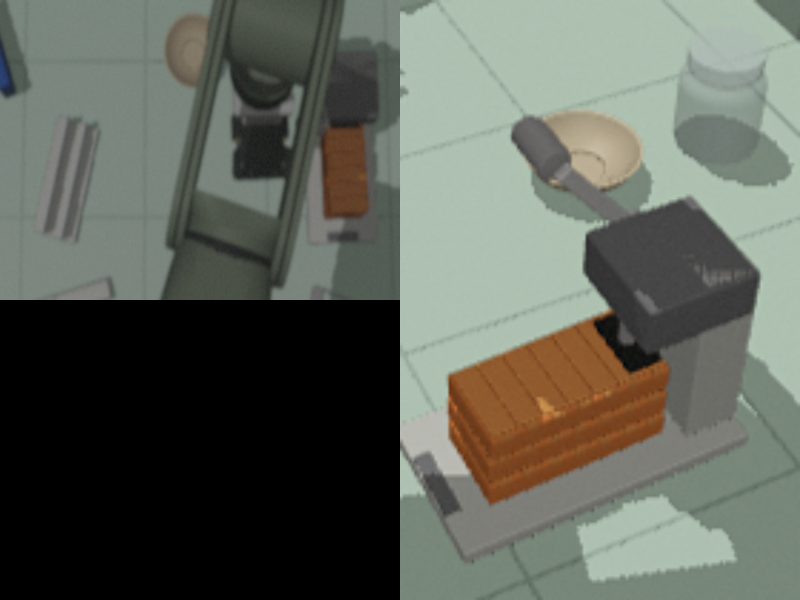

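The foot rests on the top tray at (630,340), the lever is at about 0.9 rad, the pile is square, and the robot touches nothing.

```bash
python3 -c "
from station import env
print(env.job_done())"
```

```text
the job is handed in; nothing more can be done
None
```

I raised the lever, stacked the tray squarely on the pile with lids up, lowered the foot gently onto it, and handed the job in at about 26 s; the verdict was not shown.

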